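# Spacer into the jig's wide gap, tile held flush

## Task

Set up the clamping jig: the sprung tile in its middle has a gap along each side, and only one of the gaps is wide enough for the parallel spacer. Slide the spacer (the part with the straight tongue, not the tapered wedge) tongue first into that wide gap, fully home against the jig's rear fence, and let go of it; do not force it into the narrow gap, and leave the wedge, the step block and the dropper bottle where they are. Then press the tile straight down with the fingertips until it is flush with the rails beside it, and finish while holding it pressed flush: it springs up again if you let go.

Things in the scene. Friction and masses are not known exactly. Their poses are not given: they have to be found in the camera images.
- jig: Fixed aluminium jig plate 140 x 128 x 10 mm; origin at the centre of its underside, x from the open front apron to the rear fence, z up. Plate top z = 10 mm. Fence: front face x = +50, 12 thick, top z = 34 mm. Tile and rails span x = -14 to +48; tile y = -22 to +22, rail centre lines y = +-44 mm. Gaps beside the tile are open in front and above. Spacer fully home: its origin at x = -8, z = 10 mm here.
- jig_fence (a point): Point on the fence's front face at its foot, on the jig's centre line (x = +50, y = 0, z = 10 mm in the jig's frame).
- tile (a joint): Vertical travel of the sprung tile, m: 0 = up, its top 10 mm proud of the rails; 0.010 = fully down on its stop, its top flush with the rails' tops. A spring pushes it up: about 2 N to start it, 6 N at flush.
- tile_top (a point): Centre of the tile's upper face (white ceramic, 62 mm along the jig's x by 44 mm, on an aluminium carrier); in the jig's frame at x = +17 mm, y = 0, z = 40 mm when up, 30 mm when flush. Moves with the tile.
- rail_slim: Fixed steel rail 62 long (jig x), 16 wide, 20 mm high, on the jig plate at one side of the tile (side varies; y = +44 or -44 mm of the jig); top 30 mm above the worktop. Origin: centre of its underside; axes as the jig's. Between it and the tile is the wide gap: 14 mm, its middle 29 mm from the jig's centre line.
- rail_broad: As the slim rail but 32 mm wide, on the other side of the tile; between it and the tile is the narrow gap, 6 mm.
- spacer: Loose steel parallel spacer, 104 mm long: straight tongue 10 thick (y), 18 mm high, x = -12 to +58 mm, its last 6 mm tapering to a 6 mm nose; behind it a handle block 34 long (x = -46 to -12), 24 wide (y), 36 mm high, the place to grasp it (across the 24 mm). About 0.12 kg. Stands on its flat underside; origin on the underside, x toward the nose, z up.
- spacer_grip (a point): Point inside the spacer's handle block at x = -29, y = 0, z = 20 mm of the spacer.
- spacer_nose (a point): Tip of the spacer's tongue, x = +58, y = 0, z = 9 mm of the spacer.
- wedge: Loose steel wedge to be left alone: same handle block and length as the spacer, but the tongue tapers evenly from about 19 mm at the block to 5 mm at its tip. Origin and axes as the spacer's. Which of the two stands in front of the jig and which to its right varies.
- gauge_block: Loose ground steel step block 23 x 48 x 30 mm, a bystander to be left alone. Origin: centre of the underside.
- magnifier_b: Fixed ring magnifier lamp, left of the work. Its solid arm stands at the table's front edge (about 0.25 m behind and 0.17 m to the right of this origin), rises there to 0.39 m above the worktop and runs on at 0.34 to 0.39 m, to the back left as far as 0.08 m ahead of the origin, with the lamp head beyond. Pass above 0.40 m to cross it.
- magnifier: Fixed ring magnifier lamp, right of the work. Foot 0.30 m ahead and 0.16 m to the left of this origin; from it a solid arm rises to 0.32 m height at 0.07 m ahead of the origin, then runs level to the front right, with the lamp head beyond. The parts all stand to the left of it.
- flux_bottle: Loose small dropper bottle, 33 mm diameter, 93 mm high, a bystander to be left alone. Origin: centre of the underside.

How it is judged (in metres and radians):
On the way, in this order (a step that is already met when the one before it is completed fails the run):
1. the spacer is fully home in the wide gap (within 6 mm of the fence, down on the jig plate), released, the tile still up (x of spacer in the frame of jig above -0.014 m and z of spacer in the frame of jig below 0.0135 m and angle between spacer's own z axis and vertical below 0.08 rad and angle between the x axis of spacer and the x axis of jig, either way round below 0.1 rad and y of spacer_nose in the frame of jig between -0.036 and 0.036 m and x of spacer_nose in the frame of jig above 0.03 m and (y of spacer_nose in the frame of rail_slim between 0.01 and 0.02 m or y of spacer_nose in the frame of rail_slim between -0.02 and -0.01 m) and contact force between the fingers and spacer below 0.3 N and value of joint tile below 0.004 m), for 0.2 s.
2. the tile is pressed down flush with the rails (value of joint tile above 0.0085 m), for 0.2 s.
At the end, for the whole second after the job is handed in: The spacer lies in the wide gap, between the tile and the slim rail, down on the jig plate and parallel to the rails, its nose within 6 mm of the fence, not held; the fingers press on the tile (more than 1.5 N) and hold it within 1.5 mm of flush with the rails (x of spacer in the frame of jig above -0.014 m and z of spacer in the frame of jig below 0.0135 m and angle between spacer's own z axis and vertical below 0.08 rad and angle between the x axis of spacer and the x axis of jig, either way round below 0.1 rad and y of spacer_nose in the frame of jig between -0.036 and 0.036 m and x of spacer_nose in the frame of jig above 0.03 m and (y of spacer_nose in the frame of rail_slim between 0.01 and 0.02 m or y of spacer_nose in the frame of rail_slim between -0.02 and -0.01 m) and value of joint tile above 0.0085 m and contact force between the fingers and tile above 1.5 N and contact force between the fingers and spacer below 0.3 N and linear speed of spacer below 0.02 m/s); the arm keeps its last pose, push and grip.
It fails at once if the spacer is forced against the broad rail (more than 5 N) (contact force between spacer and rail_broad above 5 N).
It fails at once if the wedge is moved more than 30 mm (distance of wedge from where it was at the start of the episode above 0.03 m).
It fails at once if the step block is moved more than 30 mm (distance of gauge_block from where it was at the start of the episode above 0.03 m).
It fails at once if the dropper bottle is moved more than 30 mm or knocked over (distance of flux_bottle from where it was at the start of the episode above 0.03 m or angle between flux_bottle's own z axis and vertical above 0.6 rad).
It also fails if it takes over 64 s, if anything falls off the work surface, if the arm or the gripper's body presses on something with over 40 N, if the wrist force passes 120 N, or if a joint passes its speed limit or range.

## Robot

A 7-joint arm with a two-finger parallel gripper is mounted at the origin on a cart in front of the work surface, level with it; the furniture and walls round the work are solid. World frame = base frame: x ahead of the robot, y to its left, z up, the work surface at z = 0. Lengths are in m, angles in degrees, forces in N, time in s.
With the tool pointing down it reaches from about 0.425 to 0.875 m from the base axis. Payload 4.7 kg.
Tool frame: the origin (TCP) lies at the very end of the fingers, on their centre line; the grasp point (between the pads) lies 19 mm behind it; z points along the fingers, y is the line along which they close (so a half turn about z gives the same grasp; the last joint's range is limited). The gripper opens to 87 mm and grips with 3 to 60 N. Pads are 19 mm wide; open, the fingers measure 117 mm over their backs; the gripper's body (75 mm by 190 mm) begins 51 mm behind the grasp point.
Start: joints at [-72.989, 18.392, -4.016, 83.108, 1.295, 78.541, -3.26], TCP at [0.181, 0.624, 0.223] pointing down, gripper open.
Joint ranges: [-163.93, 163.93], [-17.29, 119.83], [-79.2, 71.16], [3.27, 140.29], [-89.18, 269.18], [5.43, 117.66], [-154.24, 154.24]. Speed limits (degrees/s): [147.25, 147.25, 180, 180, 180, 180, 180].

## Interface

Orientations are given as [roll, pitch, yaw] about the fixed x, y, z axes, in that order (R = Rz(yaw) Ry(pitch) Rx(roll)).
In Python, from cell import get_obs, read_camera, sign_off, silhouettes gives the robot as it stands.
- The arm moves only by the tool play_rows, never from a script. Its argument "steps" is a list that holds one entry, the list of rows, each a list of 7 numbers: the shift along the tool's x, y, z in m, then the turn, a rotation vector about the tool's x, y, z in rad, then the finger opening in m, from 0 to 0.087. A call has 1 to 12 rows; each row shifts and turns the commanded pose from where the row before left it, along the tool's axes as they then stand; what a row does not reach is not made up. A row lasts 1/10 s, in which the tool goes at most 50 mm and 8.59 degrees, less where a joint would pass 70% of its speed; a pose out of reach is approached as far as the arm can. A call is refused whole if a number of a shift passes 0.05 or a number of a turn 0.15, either way. A call with a gripper value outside its range is refused whole. The fingers move at their own pace and stop on an object; "force" is the grip in N (left out, the last holds). Time passes only in rows, so rows that do not move let the fingers close. It gives the time, the measured TCP pose, the force, the opening and the grip force at its end, in the units of the state.
- get_obs(): the state, without advancing time (a new reading comes with each control period).
- read_camera(name): name is "side" or "top" or "wrist"; returns a dict with "frame" (480x640x3 uint8, red, green, blue), "intrinsics" (3x3 intrinsics, pixels), "view" (4x4, takes a point from world to camera coordinates). Camera axes: x right, y up, looking along -z (the intrinsics and any distortion apply to the point x, -y, -z); pixel columns grow to the right and rows downward; lengths in m; the calibration is good to about 2 mm. A picture is of the moment at which its call begins. There is no depth.
- sign_off(): hands the job in; it is judged then, once.
Trained networks look in the newest picture that a camera, given by its name, has taken for a name from the list of things; names that differ only in an ending like _2 or _b are one class to them, and where a whole thing is asked for, a point or a joint stands for the part that bears it (a point fixed in the world has none). Each returns a list of dicts, best first, with "p" (0 to 1); they miss things now and then, are a little off and sometimes report something else, mostly with a low value. They report only what shows in the picture. A call takes as long as a camera call.
- silhouettes(camera, name): "pixels" (480x640 bool, what is visible of it) and "extent" ([left, top, right, bottom] in pixels, round what is visible of it).
The state is a dict: "time_s": time; "qpos": joint angles; "joint_velocities": joint speeds; "effort": joint torques, N m; "tool_pos": TCP position; "tool_rot": TCP orientation; "force": force on the tool from outside, world axes, zero at the start; "wrist_torque": the same for the moment, N m; "grip_width": finger opening in m; "grasp_force": force on a finger pad.
Only numpy, scipy, OpenCV 4.12 (cv2) and the standard library are available. Lean on these libraries where they do the work, as an engineer would, in place of code of your own. Each camera call takes 0.05 s, during which the arm holds its last target. There are 200 camera calls.

## Working session

There is one attempt and no reset: what is moved stays moved. The work goes in short steps, Python scripts to look and compute and a tool call to move; the robot and the scene stay as the last step left them, time stands still between calls to the robot, and variables do not carry over. Pictures are saved under pics/ and viewed, at most 11 in all, crops included, and the job is handed in when it is done.

Besides the shell and the picture viewer there is one more tool, called after "Call:" in YAML: its name, and indented under it one key for each argument. play_rows: Moves the arm, as the interface text tells. Its arguments: {"type":"object","properties":{"steps":{"type":"array","items":{"type":"array","items":{"type":"array","items":{"type":"number"}}}},"force":{"type":"number"}},"required":["steps"]}

```bash
mkdir -p pics; cat > h.py <<'E'
import numpy as np, cv2
from cell import *
def ray(c,uv):
    K=np.array(c["intrinsics"]);V=np.array(c["view"])
    uv=np.atleast_2d(uv).astype(float)
    d=np.c_[(uv[:,0]-K[0,2])/K[0,0],-(uv[:,1]-K[1,2])/K[1,1],-np.ones(len(uv))]
    R=V[:3,:3];o=-R.T@V[:3,3]
    return o,d@R
def onz(c,uv,z):
    o,d=ray(c,uv);return o+d*((z-o[2])/d[:,2])[:,None]
def proj(c,P):
    K=np.array(c["intrinsics"]);V=np.array(c["view"])
    P=np.atleast_2d(P)@V[:3,:3].T+V[:3,3]
    q=P*[1,-1,-1];return np.c_[K[0,0]*q[:,0]/q[:,2]+K[0,2],K[1,1]*q[:,1]/q[:,2]+K[1,2]]
def save(c,n): cv2.imwrite(f"pics/{n}.png",c["frame"][:,:,::-1])
E
python3 - <<'E'
from h import *
np.set_printoptions(precision=3,suppress=True)
o=get_obs();print(o['tool_pos'],o['tool_rot'],o['time_s'])
for n in("top","side"):
    c=read_camera(n);save(c,n+"0");print(n,c.keys());print(ray(c,[[320,240]]))
    if n=="top":
        for t in("jig","tile_top","rail_slim","rail_broad","spacer","wedge","gauge_block","flux_bottle","magnifier"):
            for s in silhouettes(n,t)[:2]:
                ys,xs=np.nonzero(s["pixels"]);print(t,round(s["p"],2),s["extent"],onz(c,[[xs.mean(),ys.mean()]],0.02)[0][:2])
E
```

```text
[0.181 0.624 0.221] [-179.89     0.003  163.798] 0.0
top dict_keys(['frame', 'intrinsics', 'view'])
(array([ 0.494, -0.008,  0.803]), array([[ 0.108,  0.015, -0.994]]))
jig 0.56 [273.2, 175.8, 349.4, 256.3] [0.615 0.015]
tile_top 0.72 [296.3, 185.5, 324.0, 224.3] [0.64  0.023]
rail_slim 0.89 [331.2, 186.9, 341.1, 218.3] [ 0.645 -0.02 ]
rail_broad 0.97 [276.9, 190.3, 296.1, 228.2] [0.633 0.067]
spacer 0.92 [295.2, 292.3, 348.1, 338.2] [0.452 0.008]
wedge 0.64 [395.2, 231.9, 440.8, 278.1] [ 0.563 -0.161]
gauge_block 0.94 [398.6, 186.1, 432.7, 205.6] [ 0.665 -0.167]
flux_bottle 0.96 [331.5, 107.7, 350.4, 133.8] [ 0.8   -0.024]
side dict_keys(['frame', 'intrinsics', 'view'])
(array([ 0.879, -0.53 ,  1.095]), array([[-0.206,  0.394, -0.896]]))
```

View pics/top0.png

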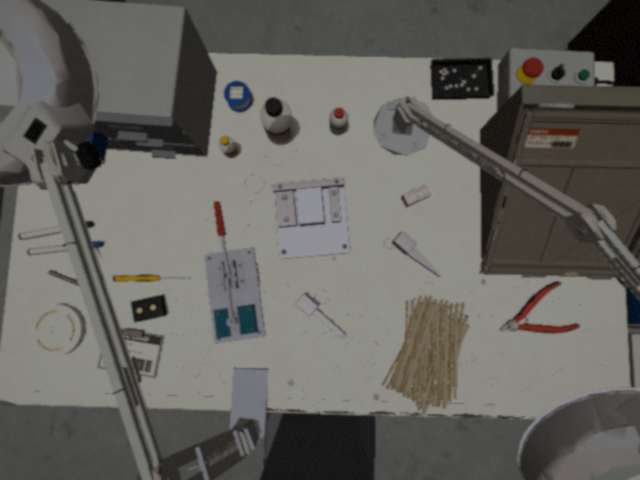

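View pics/side0.png

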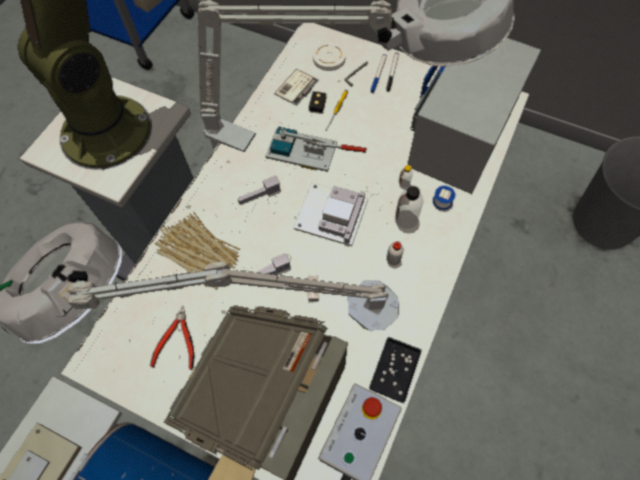

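The top view shows the straight-tongue spacer in front of the jig: handle about (307,303), nose about (345,335). The tapered wedge is to the right at about (405,242) to (438,275). The wide gap is on the right side of the tile, near px 327, by the slim rail. The side view agrees.

```bash
python3 - <<'E'
from h import *
np.set_printoptions(precision=3,suppress=True)
c=read_camera("top")
print("lamp arm pts z.37",onz(c,[[150,470],[110,330],[45,150],[40,90],[95,100],[40,185]],.37)[:,:2])
print("jig corners z.01",onz(c,[[276,257],[349,250],[345,180],[275,186]],.01)[:,:2])
print("spacer nose",onz(c,[[344,335]],.018), "handle",onz(c,[[307,303]],.036))
c2=read_camera("side")
print("side lamp head z.4 ",onz(c2,[[455,60],[400,20],[510,10]],.4)[:,:2])
c=read_camera("wrist");print(ray(c,[[320,240]]),c["view"])
E
```

```text
lamp arm pts z.37 [[0.323 0.15 ]
 [0.449 0.198]
 [0.625 0.279]
 [0.688 0.29 ]
 [0.679 0.233]
 [0.589 0.28 ]]
jig corners z.01 [[ 0.547  0.082]
 [ 0.563 -0.048]
 [ 0.692 -0.038]
 [ 0.677  0.089]]
spacer nose [[ 0.414 -0.042  0.018]] handle [[0.468 0.023 0.036]]
side lamp head z.4  [[0.782 0.187]
 [0.66  0.239]
 [0.833 0.346]]
(array([0.108, 0.646, 0.385]), array([[ 0.287, -0.072, -0.955]])) [[ 0.279  0.96   0.    -0.651]
 [-0.922  0.268 -0.281  0.035]
 [-0.27   0.078  0.96  -0.391]
 [ 0.     0.     0.     1.   ]]
```

Call:
play_rows:
  steps:
    - [[0, 0, -0.05, 0, 0, 0, 0.06], [0, 0, -0.05, 0, 0, 0, 0.06], [0, 0, -0.05, 0, 0, 0, 0.06], [0, 0, -0.05, 0, 0, 0, 0.06], [0, 0, -0.05, 0, 0, 0, 0.06], [0, -0.05, 0, 0, 0, 0, 0.06], [0, -0.05, 0, 0, 0, 0, 0.06], [0, -0.05, 0, 0, 0, 0, 0.06], [-0.0495, -0.0025, 0, 0, 0, 0.1, 0.06], [-0.0495, -0.0025, 0, 0, 0, 0.1, 0.06], [-0.0495, -0.0025, 0, 0, 0, 0.1, 0.06], [0, 0, 0, 0, 0, 0, 0.06]]

```text
time_s: 1.9
tool_pos: [0.2812, 0.4129, 0.4731]
tool_rot: [179.9, 0.2, 145.7]
force: [0.2, 1.3, 0.5]
grip_width: 0.0599
grasp_force: 0.0
```

Call:
play_rows:
  steps:
    - [[-0.0495, -0.0025, 0, 0, 0, 0.1, 0.06], [-0.0495, -0.0025, 0, 0, 0, 0.1, 0.06], [-0.0495, -0.0025, 0, 0, 0, 0.1, 0.06], [-0.0495, -0.0025, 0, 0, 0, 0.1, 0.06], [-0.0495, -0.0025, 0, 0, 0, 0.1, 0.06], [-0.0495, -0.0025, 0, 0, 0, 0.1, 0.06], [-0.0495, -0.0025, 0, 0, 0, 0.1, 0.06], [-0.0495, -0.0025, 0, 0, 0, 0.1, 0.06], [-0.0495, -0.0025, 0, 0, 0, 0.1, 0.06], [0, 0, 0, 0, 0, 0, 0.06], [0, 0, 0, 0, 0, 0, 0.06]]

```text
time_s: 3.0
tool_pos: [0.4949, 0.0464, 0.473]
tool_rot: [180.0, -0.1, 94.9]
force: [0.0, 0.8, -0.4]
grip_width: 0.0601
grasp_force: 0.0
```

```bash
python3 - <<'E'
from h import *
np.set_printoptions(precision=3,suppress=True)
o=get_obs();print(o['tool_pos'],o['tool_rot'],o['qpos'])
c=read_camera("wrist");save(c,"w1")
for t in("jig","tile_top","rail_slim","rail_broad","spacer"):
    for s in silhouettes("wrist",t)[:2]:
        m=s["pixels"];ys,xs=np.nonzero(m);print(t,round(s["p"],2),s["extent"],onz(c,[[xs.mean(),ys.mean()]],0.02)[0][:2])
E
```

```text
[0.495 0.046 0.473] [179.95   -0.065  94.928] [-38.909  -1.385  29.955  77.137   0.65  104.008  -3.875]
jig 0.79 [346.4, 153.5, 431.0, 231.2] [0.618 0.023]
jig 0.48 [263.9, 174.0, 309.8, 226.0] [0.456 0.01 ]
tile_top 0.87 [381.8, 181.2, 424.2, 213.2] [0.644 0.023]
rail_slim 0.63 [378.7, 214.6, 419.6, 226.6] [ 0.647 -0.019]
rail_broad 0.91 [381.9, 160.7, 419.6, 180.7] [0.638 0.068]
spacer 0.89 [263.9, 176.0, 310.3, 228.8] [0.455 0.009]
```

View pics/w1.png

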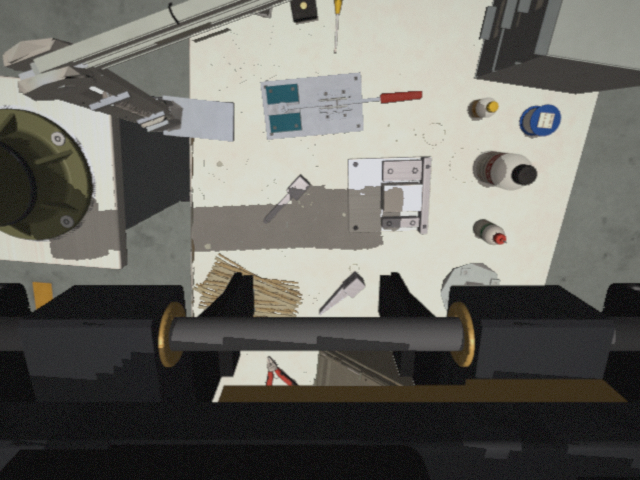

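The wrist view shows the spacer at px (263–310, 176–229) and the jig at (346–431, 153–231). The bystanders are clear of both. I'll go down over the handle.

Call:
play_rows:
  steps:
    - [[-0.019, -0.0267, 0.0, 0, 0, 0, 0.06], [0, 0, 0.045, 0, 0, 0.13, 0.06], [0, 0, 0.045, 0, 0, 0.13, 0.06], [0, 0, 0.045, 0, 0, 0.13, 0.06], [0, 0, 0.045, 0, 0, 0.13, 0.06], [0, 0, 0.045, 0, 0, 0.13, 0.06], [0, 0, 0.045, 0, 0, 0.13, 0.06], [0, 0, 0, 0, 0, 0, 0.06], [0, 0, 0, 0, 0, 0, 0.06]]

```text
time_s: 4.2
tool_pos: [0.4701, 0.0266, 0.2033]
tool_rot: [180.0, 0.0, 50.6]
force: [-0.0, -0.3, 0.5]
grip_width: 0.0598
grasp_force: 0.0
```

```bash
python3 - <<'E'
from h import *
np.set_printoptions(precision=3,suppress=True)
o=get_obs();print(o['tool_pos'],o['tool_rot'],o['qpos'])
c=read_camera("wrist");save(c,"w2")
for t in("jig","tile_top","rail_slim","rail_broad","spacer"):
    for s in silhouettes("wrist",t)[:1]:
        m=s["pixels"];ys,xs=np.nonzero(m);print(t,round(s["p"],2),s["extent"],onz(c,[[xs.mean(),ys.mean()]],0.02)[0][:2])
        if t=="spacer":np.save("m.npy",m)
E
```

```text
[0.47  0.027 0.203] [179.998   0.026  50.579] [-35.216  -4.171  27.68  109.966   2.037  73.757 -47.591]
jig 0.94 [347.3, 2.3, 557.9, 209.3] [0.621 0.024]
tile_top 0.7 [421.8, 42.7, 521.8, 137.3] [0.645 0.023]
rail_slim 0.69 [459.9, 94.4, 538.0, 161.1] [ 0.648 -0.02 ]
rail_broad 0.85 [393.5, 10.7, 476.1, 98.3] [0.638 0.068]
spacer 0.87 [300.7, 195.2, 329.1, 298.1] [0.456 0.01 ]
```

View pics/w2.png

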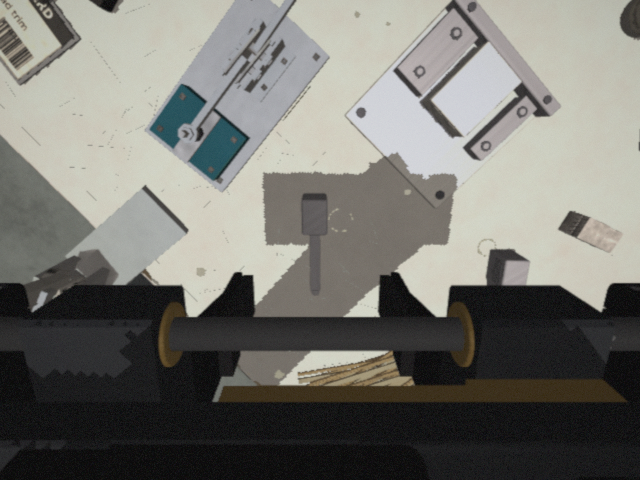

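The spacer shows at px (301–329, 195–298), tongue pointing down in the image. The jig is fully visible. I'll fit both poses to the silhouettes.

```bash
cat >> h.py <<'E'
from scipy.optimize import minimize
def box(x0,x1,y0,y1,z0,z1): return np.array([[x,y,z] for x in(x0,x1) for y in(y0,y1) for z in(z0,z1)])/1e3
SP=[box(-46,-12,-12,12,0,36),box(-12,52,-5,5,0,18),np.vstack([box(51,52,-5,5,0,18),box(57,58,-3,3,0,18)])]
JG=[box(-70,70,-64,64,0,10),box(50,62,-64,64,0,34)]
TT=[box(-31,31,-22,22,-6,0)]
def render(c,parts,x,y,th,z=0):
    m=np.zeros((480*4,640*4),np.uint8);cs,sn=np.cos(th),np.sin(th)
    for P in parts:
        Q=np.c_[x+cs*P[:,0]-sn*P[:,1],y+sn*P[:,0]+cs*P[:,1],P[:,2]+z]
        cv2.fillConvexPoly(m,cv2.convexHull(((proj(c,Q)+.5)*4).astype(np.int32)),1)
    return cv2.resize(m.astype(np.float32),(640,480),interpolation=cv2.INTER_AREA)
def fit(c,parts,mask,p0,z=0):
    M=mask.astype(np.float32)
    f=lambda p:1-np.minimum(M,r:=render(c,parts,p[0],p[1],p[2],z)).sum()/np.maximum(M,r).sum()
    r=minimize(f,p0,method="Nelder-Mead",options=dict(initial_simplex=np.array(p0)+np.array([[0,0,0],[.01,0,0],[0,.01,0],[0,0,.15]])))
    return r.x,1-r.fun
E
python3 - <<'E'
from h import *
np.set_printoptions(precision=4,suppress=True)
for cam in("wrist","top"):
    c=read_camera(cam)
    m=silhouettes(cam,"spacer")[0]["pixels"]; p,q=fit(c,SP,m,[.453,.004,-2.26]);print(cam,"spacer",p,np.degrees(p[2]),q,"grip",p[:2]-.029*np.array([np.cos(p[2]),np.sin(p[2])]))
    m=silhouettes(cam,"jig")[0]["pixels"]; p,q=fit(c,JG,m,[.62,.022,.09]);print(cam,"jig",p,np.degrees(p[2]),q)
    if cam=="wrist":
        f=c["frame"][:,:,::-1].copy()
        R=render(c,JG,*p)
        for z in (0.010,): 
            for P in [(50,64,34),(50,-64,34),(-70,-64,10),(-70,64,10),(70,-64,10),(-14,22,40),(-14,-22,40),(48,-22,40),(48,22,40),(-14,-36,30),(48,-36,30),(-14,-52,30),(48,-52,30),(-14,28,30),(48,60,30)]:
                P=np.array(P)/1e3;cs,sn=np.cos(p[2]),np.sin(p[2])
                u=proj(c,[p[0]+cs*P[0]-sn*P[1],p[1]+sn*P[0]+cs*P[1],P[2]])[0]
                cv2.circle(f,tuple(int(v) for v in np.round(u)),2,(0,0,255),-1)
        cv2.imwrite("pics/w3.png",cv2.resize(f[0:300,290:600],None,fx=2,fy=2))
E
```

```text
wrist spacer [ 0.4493  0.0024 -2.2532] -129.1007888853322 0.9426375031471252 grip [0.4676 0.025 ]
wrist jig [0.6238 0.0227 0.1196] 6.853954837261344 0.7641955614089966
top spacer [ 0.453  0.004 -2.26 ] -129.48846169956605 0.0 grip [0.4714 0.0264]
top jig [0.6259 0.021  0.0903] 5.174289089453873 0.6065956354141235
```

View pics/w3.png

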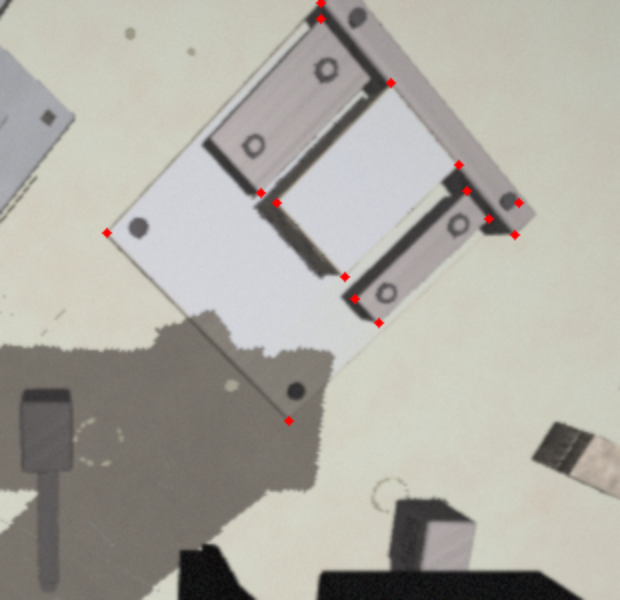

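The overlay fits the jig edges within about 1 px. The wide gap is on the -y side, and the spacer handle is well located. Next I'll grasp it.

Call:
play_rows:
  steps:
    - [[-0.003, -0.001, 0.03, 0, 0, 0, 0.06], [0, 0, 0.04, 0, 0, 0, 0.06], [0, 0, 0.04, 0, 0, 0, 0.06], [0, 0, 0.04, 0, 0, 0, 0.06], [0, 0, 0.03, 0, 0, 0, 0.06], [0, 0, 0.015, 0, 0, 0, 0.06], [0, 0, 0, 0, 0, 0, 0.06], [0, 0, 0, 0, 0, 0, 0.01], [0, 0, 0, 0, 0, 0, 0.01], [0, 0, 0, 0, 0, 0, 0.01], [0, 0, 0, 0, 0, 0, 0.01], [0, 0, 0, 0, 0, 0, 0.01]]
  force: 25

```text
time_s: 6.0
tool_pos: [0.4677, 0.0246, 0.0081]
tool_rot: [180.0, -0.1, 50.4]
force: [0.9, 0.3, -0.8]
grip_width: 0.0282
grasp_force: 0.0
```

Call:
play_rows:
  steps:
    - [[0, 0, 0, 0, 0, 0, 0.01], [0, 0, 0, 0, 0, 0, 0.01], [0, 0, 0, 0, 0, 0, 0.01], [0, 0, -0.03, 0, 0, 0, 0.01], [0, 0, -0.03, 0, 0, 0, 0.01], [0, 0, 0, 0, 0, -0.14, 0.01], [0, 0, 0, 0, 0, -0.14, 0.01], [0, 0, 0, 0, 0, -0.14, 0.01], [0, 0, 0, 0, 0, -0.14, 0.01], [0, 0, 0, 0, 0, -0.14, 0.01], [0, 0, 0, 0, 0, -0.14, 0.01], [0, 0, 0, 0, 0, -0.14, 0.01]]

```text
time_s: 7.2
tool_pos: [0.4668, 0.0243, 0.067]
tool_rot: [-179.9, 0.0, 106.8]
force: [0.0, -0.5, -0.4]
grip_width: 0.0241
grasp_force: 25.0
```

Call:
play_rows:
  steps:
    - [[0, 0, 0, 0, 0, -0.14, 0.01], [0, 0, 0, 0, 0, -0.14, 0.01], [0, 0, 0, 0, 0, -0.14, 0.01], [0, 0, 0, 0, 0, -0.14, 0.01], [0, 0, 0, 0, 0, -0.14, 0.01], [0, 0, 0, 0, 0, -0.14, 0.01], [0, 0, 0, 0, 0, -0.14, 0.01], [0, 0, 0, 0, 0, -0.14, 0.01], [0, 0, 0, 0, 0, -0.14, 0.01], [0, 0, 0, 0, 0, -0.14, 0.01], [0, 0, 0, 0, 0, 0, 0.01], [0, 0, 0, 0, 0, 0, 0.01]]

```text
time_s: 8.4
tool_pos: [0.467, 0.0243, 0.0672]
tool_rot: [-180.0, -0.0, -173.5]
force: [-0.4, 0.2, -1.6]
grip_width: 0.0239
grasp_force: 25.0
```

Call:
play_rows:
  steps:
    - [[-0.021, -0.025, 0, 0, 0, -0.006, 0.01], [-0.022, -0.024, 0, 0, 0, 0, 0.01], [0, 0, 0.02, 0, 0, 0, 0.01], [0, 0, 0, 0, 0, 0, 0.01], [0, 0, 0, 0, 0, 0, 0.01]]

```text
time_s: 8.9
tool_pos: [0.5148, -0.0187, 0.047]
tool_rot: [180.0, -0.1, -173.0]
force: [-0.3, 0.4, -0.7]
grip_width: 0.0241
grasp_force: 25.0
```

```bash
python3 - <<'E'
from h import *
np.set_printoptions(precision=4,suppress=True)
o=get_obs();print(o['tool_pos'],o['tool_rot'])
c=read_camera("wrist");f=c["frame"][:,:,::-1].copy()
p=[.6238,.0227,.1196]
for t in("tile_top","rail_slim","spacer","jig"):
    for s in silhouettes("wrist",t)[:1]:
        m=s["pixels"];print(t,round(s["p"],2),s["extent"])
        if t=="tile_top": print(fit(c,TT,m,[.641,.025,.12],.04))
        if t=="rail_slim": print(fit(c,[box(-31,31,-8,8,10,30)],m,[.646,-.019,.12]))
        if t=="jig": print(fit(c,JG,m,[.624,.023,.12]))
        if t=="spacer": print(fit(c,SP,m,[.544,-.016,.12],.04))
cs,sn=np.cos(p[2]),np.sin(p[2])
print("exp tile",p[0]+.017*cs,p[1]+.017*sn,"rail",p[0]+.017*cs+.044*sn,p[1]+.017*sn-.044*cs)
for P in [(50,64,34),(50,-64,34),(-70,-64,10),(-70,64,10),(-14,22,40),(-14,-22,40),(48,-22,40),(48,22,40),(-14,-36,30),(48,-36,30),(-14,-52,30),(48,-52,30),(-14,28,30),(48,60,30)]:
    P=np.array(P)/1e3
    u=proj(c,[p[0]+cs*P[0]-sn*P[1],p[1]+sn*P[0]+cs*P[1],P[2]])[0]
    cv2.circle(f,tuple(int(v) for v in np.round(u)),1,(0,0,255),-1)
cv2.imwrite("pics/w4.png",f)
E
```

```text
[ 0.5148 -0.0187  0.047 ] [ 179.9889   -0.1318 -173.0025]
spacer 0.87 [288.0, 258.7, 346.4, 388.1]
(array([ 0.5446, -0.0146,  0.1221]), np.float64(0.5446696281433105))
jig 0.8 [271.7, 352.8, 361.1, 385.2]
(array([ 0.6582,  0.0124, -0.2987]), np.float64(0.06634634733200073))
exp tile 0.6406785595022839 0.024728356262559252 rail 0.6459284227700843 -0.01895732715511661
```

View pics/w4.png

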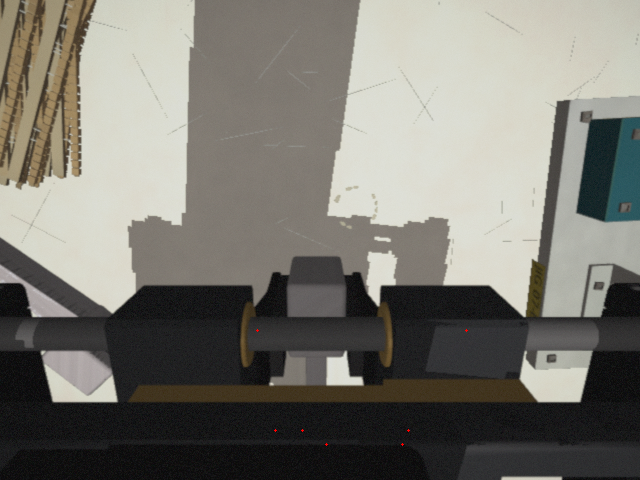

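The wrist view is now blocked by the hand, so only the handle shows, at (288–346, 258–355). I'll check the tongue against the gap with the top camera.

```bash
python3 - <<'E'
from h import *
np.set_printoptions(precision=4,suppress=True)
c=read_camera("top");f=c["frame"][:,:,::-1].copy()
p=[.6238,.0227,.1196];cs,sn=np.cos(p[2]),np.sin(p[2])
for t in("tile_top","rail_slim","rail_broad","spacer"):
    for s in silhouettes("top",t)[:1]:
        m=s["pixels"];print(t,round(s["p"],2),s["extent"])
        if t=="tile_top": r=fit(c,[box(-31,31,-22,22,-6,0)],m,[.641,.025,.12],.04)
        if t=="rail_slim": r=fit(c,[box(-31,31,-8,8,10,30)],m,[.646,-.019,.12])
        if t=="rail_broad": r=fit(c,[box(-31,31,-16,16,10,30)],m,[.636,.068,.12])
        if t=="spacer": r=fit(c,SP,m,[.544,-.016,.12],.039)
        q=r[0]; d=q[:2]-p[:2]; print(r, "injig",cs*d[0]+sn*d[1],-sn*d[0]+cs*d[1])
x=cv2.resize(f[160:300,260:400],None,fx=4,fy=4,interpolation=cv2.INTER_CUBIC)
for P in [(-14,22,40),(-14,-22,40),(48,-22,40),(48,22,40),(-14,-36,30),(48,-36,30),(-14,-52,30),(48,-52,30),(-70,-64,10),(-70,64,10)]:
    P=np.array(P)/1e3
    u=proj(c,[p[0]+cs*P[0]-sn*P[1],p[1]+sn*P[0]+cs*P[1],P[2]])[0]
    cv2.circle(x,tuple(int(v) for v in np.round((u+.5-[260,160])*4)),2,(0,0,255),-1)
cv2.imwrite("pics/t5.png",x)
E
```

```text
tile_top 0.95 [296.8, 184.9, 322.7, 211.8]
(array([0.6478, 0.0241, 0.0933]), np.float64(0.6532809138298035)) injig 0.02395038350405241 -0.0014322852659640177
rail_slim 0.61 [276.3, 191.1, 294.3, 229.5]
(array([ 0.646, -0.019,  0.12 ]), np.float64(0.0)) injig 0.017065974400116514 -0.04405090825141483
rail_broad 0.66 [276.8, 190.6, 294.0, 227.4]
(array([0.6336, 0.0667, 0.1008]), np.float64(0.83380126953125)) injig 0.014999042845063844 0.04247674127540666
```

View pics/t5.png

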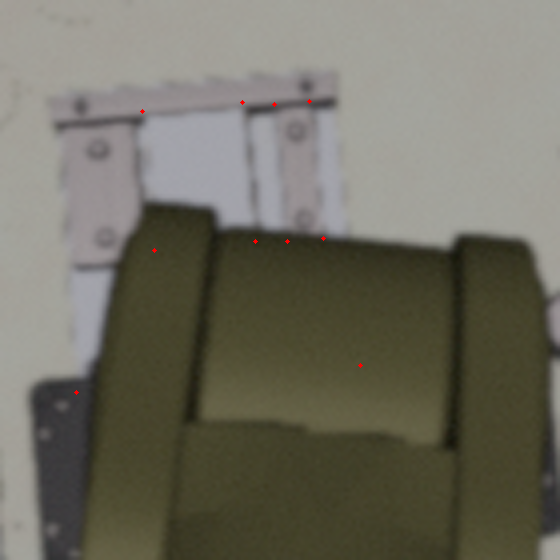

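The top view is blocked by the forearm, though the visible rail and tile edges at (245,110) and (275,105) match the estimate within 1–2 mm. I'll try the side camera.

```bash
python3 - <<'E'
from h import *
np.set_printoptions(precision=4,suppress=True)
c=read_camera("side");f=c["frame"][:,:,::-1].copy()
p=[.6238,.0227,.1196];cs,sn=np.cos(p[2]),np.sin(p[2])
o=get_obs();h=np.radians(o['tool_rot'][2]+180)
for t in("tile_top","rail_slim","rail_broad","spacer","jig"):
    for s in silhouettes("side",t)[:1]:
        m=s["pixels"];print(t,round(s["p"],2),s["extent"])
x=cv2.resize(f[160:270,260:400],None,fx=5,fy=5,interpolation=cv2.INTER_CUBIC)
def dot(W,col):
    u=proj(c,W)[0];cv2.circle(x,tuple(int(v) for v in np.round((u+.5-[260,160])*5)),2,col,-1)
for P in [(-14,22,40),(-14,-22,40),(48,-22,40),(48,22,40),(-14,-36,30),(48,-36,30),(-14,-52,30),(48,-52,30),(-70,-64,10),(-70,64,10),(70,-64,10),(50,-64,34),(50,64,34)]:
    P=np.array(P)/1e3;dot([p[0]+cs*P[0]-sn*P[1],p[1]+sn*P[0]+cs*P[1],P[2]],(0,0,255))
t=o['tool_pos'];H=np.array([np.cos(h),np.sin(h),0]);L=np.array([-H[1],H[0],0])
for a,b,z in [(.081,.005,.018),(.081,-.005,.018),(.087,-.003,.018),(.087,.003,.018),(.017,-.005,.018),(.087,-.003,0)]:
    dot(np.array([t[0],t[1],t[2]-.008+z])+a*H+b*L,(255,0,0))
cv2.imwrite("pics/s6.png",x)
E
```

```text
tile_top 0.58 [324.7, 198.0, 354.1, 227.8]
rail_slim 0.55 [317.0, 217.9, 344.3, 238.6]
rail_broad 0.59 [329.9, 185.5, 355.9, 205.4]
spacer 0.8 [283.2, 198.0, 316.5, 215.8]
jig 0.93 [293.5, 182.5, 362.6, 247.9]
```

View pics/s6.png

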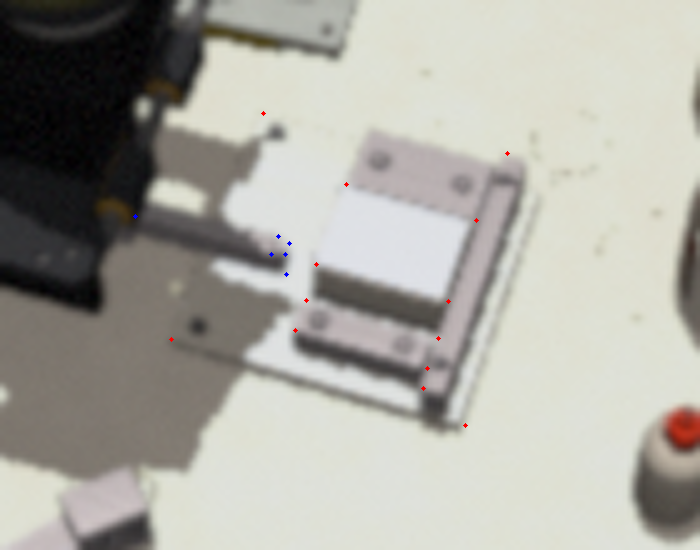

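The side view shows the tongue nose at about (283,260) in the crop, lined up with the gap between the tile's front corner (316,270) and the slim rail. The projected jig and spacer points both sit a few px high, so their relative alignment is good. I'll lower it and start the insertion gently.

Call:
play_rows:
  steps:
    - [[0, -0.001, 0.014, 0, 0, 0, 0.01], [0, 0, 0.012, 0, 0, 0, 0.01], [0, 0, 0, 0, 0, 0, 0.01], [-0.006, 0, 0, 0, 0, 0, 0.01], [-0.006, 0, 0, 0, 0, 0, 0.01], [-0.005, 0, 0, 0, 0, 0, 0.01], [-0.004, 0, 0, 0, 0, 0, 0.01], [-0.004, 0, 0, 0, 0, 0, 0.01], [0, 0, 0, 0, 0, 0, 0.01]]

```text
time_s: 10.6
tool_pos: [0.5415, -0.0168, 0.0217]
tool_rot: [-180.0, 0.0, -172.9]
force: [0.5, -0.4, -1.6]
grip_width: 0.0238
grasp_force: 25.0
```

```bash
cat > sv.py <<'E'
from h import *
import sys
c=read_camera("side");f=c["frame"][:,:,::-1]
cv2.imwrite(sys.argv[1],cv2.resize(f[170:260,270:380],None,fx=7,fy=6,interpolation=cv2.INTER_CUBIC)[:600,:800])
E
python3 sv.py pics/s7.png
```

```text
(no output)
```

View pics/s7.png

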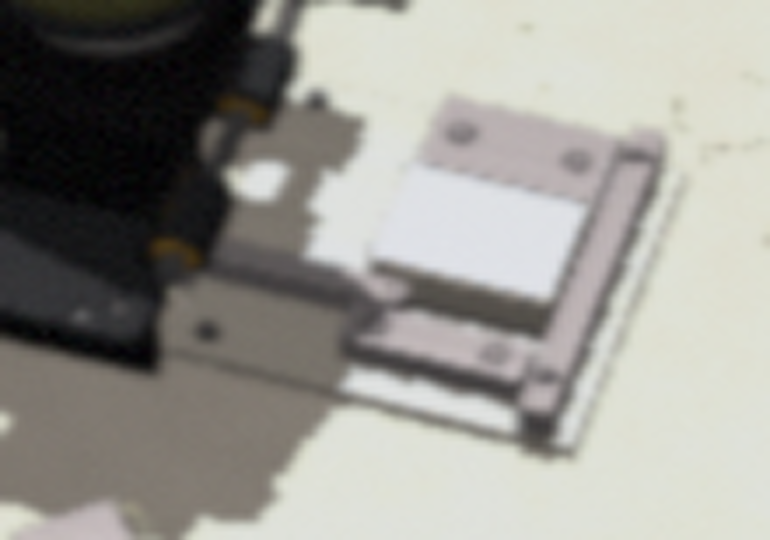

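The nose, at about (400,290), has entered the wide gap with no force. I'll continue.

Call:
play_rows:
  steps:
    - [[-0.005, 0, 0, 0, 0, 0, 0.01], [-0.005, 0, 0, 0, 0, 0, 0.01], [-0.005, 0, 0, 0, 0, 0, 0.01], [-0.005, 0, 0, 0, 0, 0, 0.01], [-0.005, 0, 0, 0, 0, 0, 0.01], [-0.005, 0, 0, 0, 0, 0, 0.01], [-0.005, 0, 0, 0, 0, 0, 0.01], [0, 0, 0, 0, 0, 0, 0.01]]

```text
time_s: 11.45
tool_pos: [0.5764, -0.0125, 0.0216]
tool_rot: [-180.0, 0.0, -172.9]
force: [-0.2, -0.9, -0.9]
grip_width: 0.0237
grasp_force: 25.0
```

Call:
play_rows:
  steps:
    - [[-0.003, 0, 0.001, 0, 0, 0, 0.01], [-0.003, 0, 0.001, 0, 0, 0, 0.01], [-0.003, 0, 0.001, 0, 0, 0, 0.01], [-0.001, 0, 0, 0, 0, 0, 0.01], [0, 0, 0, 0, 0, 0, 0.01]]

```text
time_s: 11.95
tool_pos: [0.5856, -0.0114, 0.0185]
tool_rot: [-180.0, 0.0, -172.9]
force: [-0.2, -0.6, -0.7]
grip_width: 0.0237
grasp_force: 25.0
```

Call:
play_rows:
  steps:
    - [[-0.0015, 0, 0, 0, 0, 0, 0.01], [-0.0015, 0, 0, 0, 0, 0, 0.01], [-0.001, 0, 0, 0, 0, 0, 0.01], [-0.001, 0, 0, 0, 0, 0, 0.01], [0, 0, 0, 0, 0, 0, 0.01]]

```text
time_s: 12.45
tool_pos: [0.5893, -0.0109, 0.0182]
tool_rot: [180.0, -0.1, -172.9]
force: [-3.6, -0.6, -0.5]
grip_width: 0.0238
grasp_force: 25.0
```

Call:
play_rows:
  steps:
    - [[-0.001, 0, 0, 0, 0, 0, 0.01], [-0.001, 0, 0, 0, 0, 0, 0.01], [0, 0, 0, 0, 0, 0, 0.01]]

```text
time_s: 12.75
tool_pos: [0.5894, -0.0109, 0.018]
tool_rot: [179.9, -0.4, -173.0]
force: [-10.3, -1.2, 4.2]
grip_width: 0.0238
grasp_force: 25.0
```

Call:
play_rows:
  steps:
    - [[0.002, 0, 0, 0, 0, 0, 0.01], [0, 0, 0.0005, 0, 0, 0, 0.01], [0, 0, 0, 0, 0, 0, 0.05], [0, 0, 0, 0, 0, 0, 0.05], [0, 0, 0, 0, 0, 0, 0.05], [0, 0, 0, 0, 0, 0, 0.05], [0, 0, 0, 0, 0, 0, 0.05], [0, 0, -0.02, 0, 0, 0, 0.05], [0, 0, -0.03, 0, 0, 0, 0.05], [0, 0, -0.04, 0, 0, 0, 0.05], [0, 0, 0, 0, 0, 0, 0.05], [0, 0, 0, 0, 0, 0, 0.05]]

```text
time_s: 13.95
tool_pos: [0.5913, -0.0107, 0.1092]
tool_rot: [180.0, 0.2, -172.9]
force: [-0.2, -0.0, -0.9]
grip_width: 0.0499
grasp_force: 0.0
```

```bash
python3 sv.py pics/s8.png
```

```text
(no output)
```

View pics/s8.png

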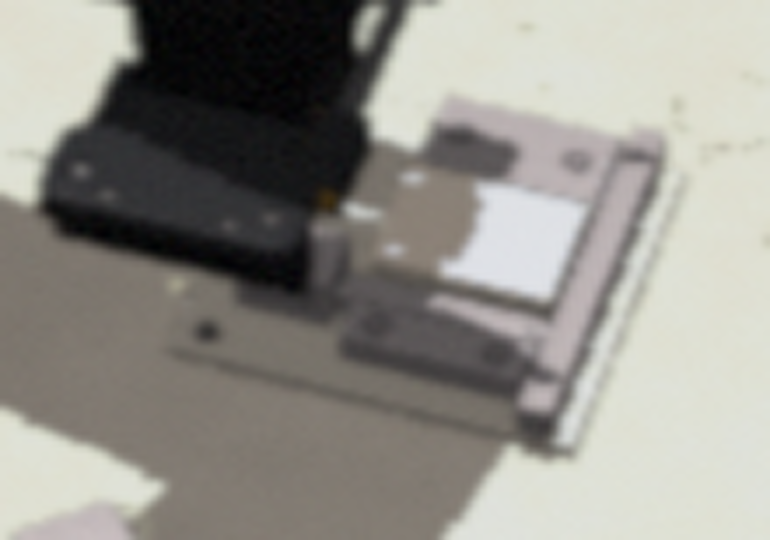

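The spacer lies in the gap up to the fence, released, with the tile still up. Now I'll close the fingers and move over the tile.

Call:
play_rows:
  steps:
    - [[-0.018, 0.01, 0, 0, 0, 0, 0], [-0.018, 0.01, 0, 0, 0, 0, 0], [-0.017, 0.01, 0, 0, 0, 0, 0], [0, 0, 0, 0, 0, 0, 0], [0, 0, 0, 0, 0, 0, 0], [0, 0, 0, 0, 0, 0, 0], [0, 0, 0.03, 0, 0, 0, 0], [0, 0, 0.02, 0, 0, 0, 0], [0, 0, 0, 0, 0, 0, 0], [0, 0, 0, 0, 0, 0, 0]]

```text
time_s: 15.0
tool_pos: [0.6389, 0.0247, 0.0583]
tool_rot: [-180.0, -0.0, -173.0]
force: [-0.0, 0.4, 1.2]
grip_width: 0.0002
grasp_force: 0.0
```

```bash
python3 sv.py pics/s9.png
```

```text
(no output)
```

View pics/s9.png

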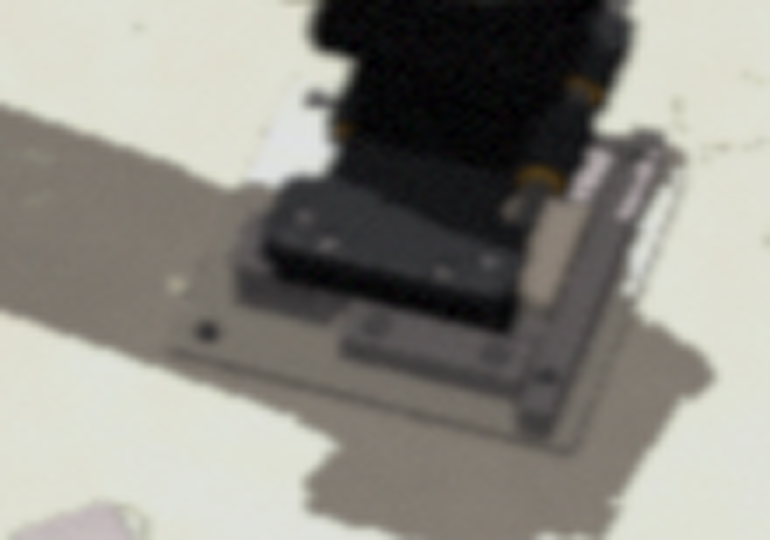

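The hand is over the tile and the spacer handle is undisturbed at (285,270). Pressing down.

Call:
play_rows:
  steps:
    - [[0, 0, 0.01, 0, 0, 0, 0], [0, 0, 0.006, 0, 0, 0, 0], [0, 0, 0.004, 0, 0, 0, 0], [0, 0, 0.004, 0, 0, 0, 0], [0, 0, 0.003, 0, 0, 0, 0], [0, 0, 0, 0, 0, 0, 0]]

```text
time_s: 15.65
tool_pos: [0.6394, 0.0255, 0.0313]
tool_rot: [180.0, 0.0, -172.9]
force: [-3.1, -1.0, 6.2]
grip_width: 0.0002
grasp_force: 2.7
```

Call:
play_rows:
  steps:
    - [[0, 0, 0.001, 0, 0, 0, 0], [0, 0, 0.001, 0, 0, 0, 0], [0, 0, 0.001, 0, 0, 0, 0], [0, 0, 0, 0, 0, 0, 0]]

```text
time_s: 16.05
tool_pos: [0.6395, 0.0256, 0.0304]
tool_rot: [179.9, 0.0, -172.9]
force: [-5.6, 0.2, 14.5]
grip_width: 0.0007
grasp_force: 7.5
```

The tile is on its stop at 14.5 N and z = 30.4 mm. I'll hold there and hand in.

Call:
play_rows:
  steps:
    - [[0, 0, 0, 0, 0, 0, 0], [0, 0, 0, 0, 0, 0, 0], [0, 0, 0, 0, 0, 0, 0], [0, 0, 0, 0, 0, 0, 0]]

```text
time_s: 16.45
tool_pos: [0.6395, 0.0256, 0.0304]
tool_rot: [179.9, 0.0, -172.9]
force: [-6.4, 0.0, 15.2]
grip_width: 0.0007
grasp_force: 7.4
```

```bash
python3 -c "
from cell import *
o=get_obs();print(o['tool_pos'],o['force']);print(sign_off())"
```

```text
[0.63947776 0.02558979 0.03038467] [-6.42276886  0.02810475 15.15778338]
the job is handed in; nothing more can be done
None
```

I slid the spacer into the wide gap until it met the fence and let go of it, then handed the job in at 16.5 s with the fingertips holding the tile down at about 15 N, fingertip height 30.4 mm; the hand-in returned no verdict.

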